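Start the vacuum pump: uncap the exhaust, throw the locking toggle

TASK

Get the bench vacuum pump running: first lift the dust cap off its exhaust and stand it upright in the fittings tray. Then switch the pump on at the locking toggle under the carrying handle: draw the bat out, throw it over to the side nearer the exhaust, let it drop back into its lock and take your hand away. Leave the other things on the bench where they stand.

Things in the scene. Friction and masses are not known exactly. Their poses are not given: they have to be found in the camera images.
- pump: Vacuum pump, fixed on the bench, 355 mm long (its y), 130 wide (x), 307 high. Origin: centre of its underside, z up; -x is the switch side, facing the robot; +y the end with the exhaust. Ribbed motor along y from -185 to 40 mm, top 150 mm up; blue oil case 118 x 130 mm from y 40 to 170 mm, top 145 mm up. Over the motor a blue carrying handle, under it a black switch box with a sloping face.
- handle (a point): Middle of the carrying handle's bar, at (0, -65, 291) mm in the pump's frame; axes as the pump's. The bar runs along y over the motor, 32 mm thick (275 to 307 mm up), on posts 28 x 16 mm at y -159 and 29 mm. It stands over the bat, so a gripper cannot come at the bat from straight above; leaning 25 to 45 degrees, its body towards the pump's -x, it has room.
- switch_pivot (a point): Pivot of the toggle, at (10, -65, 165) mm in the pump's frame, 4 mm under the switch box's sloping face (104 mm long, 78 mm up the slope). z axis: outward normal of that face, leaning 0.63 rad (36 degrees) from vertical towards the pump's -x; x axis: the hinge line; y axis: the throw (the pump's +y).
- bat_head (a point): Where to grip the plain steel bat, on its axis, 58 mm from the pivot while it is in its lock (to 67 mm drawn out). z axis: along the bat, outward. The flared head is round, 11 mm across at 32 mm from the pivot, 12 at 46, 17.6 at 66 mm; its end is at 72 mm. Below the head are a thin stem, a bush and the lock, up to 34 mm from the pivot.
- switch (a joint): Swing of the bat about the pivot, rad. 0 = off, leaning 20 degrees off the face's normal to the pump's -y; 0.35 = square to the face; 0.70 = on, leaning 20 degrees to +y, the exhaust end. A spring holds it at either end and snaps it past the centre (6 N at the head to leave an end). In its lock it swings only 0.04 rad: it must be drawn out first.
- bat (a joint): How far the bat is drawn out along its own axis, m: 0 = in its lock, 0.009 = at a hard stop. A spring resists with 5 N at the start and 9 N at the stop. The lock is clear from 0.0055 on; keep the bat drawn out until past the centre (over 0.5 rad). Let go at either end, it springs back into its lock; let go in the middle, it can stick there.
- exhaust (a point): Centre of the open top of the exhaust stub, an upright aluminium tube 29 mm across, at (0, 125, 178) mm in the pump's frame.
- cap: Black plastic dust cap, 0.06 kg, loose over the exhaust stub; pulls straight up (30 mm to be clear). Skirt 52 mm across, 36 mm high, open below (40 mm bore); above it a ribbed round grip 32 mm across from 36 to 64 mm. Origin: centre of the skirt's lower rim (151 mm up at the start), z up along its axis.
- tray: Shallow aluminium fittings tray, empty, fixed, 200 mm (its x) by 150 mm (y), 28 mm high, walls and floor 4 mm. Origin: centre of the underside, z up.
- cup: White plastic mixing cup, 80 mm across the rim, 95 mm high, bystander. Origin: centre of the underside.
- block: Sanding block, 70 x 120 mm, 52 mm high, cork under wood, bystander. Origin: centre of the underside.
- tin: Steel tin, 72 mm across, 90 mm high, standing off the motor end of the pump, bystander. Origin: centre of the underside.

How it is judged:
On the way, in this order (a step that is already met when the one before it is completed fails the run):
1. the dust cap stands upright in the tray, let go (x of cap in the frame of tray between -0.08 and 0.08 m and y of cap in the frame of tray between -0.055 and 0.055 m and z of cap in the frame of tray below 0.009 m and angle between cap's own z axis and vertical below 0.12 rad and contact force between cap and the fingers below 0.1 N), for 0.2 s.
2. the bat is thrown over to the exhaust side and has dropped into its lock (value of joint switch above 0.62 rad and value of joint bat below 0.003 m), for 0.2 s.
At the end, for the whole second after the job is handed in: The bat leans to the exhaust side (switch over 0.62 rad) and is back in its lock (drawn out less than 3 mm); the cap stands upright (within 0.12 rad) on the tray's floor (within 5 mm), inside its walls, at rest (all of step 2 and x of cap in the frame of tray between -0.08 and 0.08 m and y of cap in the frame of tray between -0.055 and 0.055 m and z of cap in the frame of tray below 0.009 m and angle between cap's own z axis and vertical below 0.12 rad and linear speed of cap below 0.02 m/s); the robot touches nothing.
It fails at once if the pump is switched on with the cap still on its exhaust (value of joint switch above 0.45 rad and horizontal distance between cap and exhaust below 0.03 m and height (world z) of cap above 0.1 m).
It fails at once if the cup, the block or the tin is shifted by more than 30 mm or tipped over (distance of any of cup, block, tin from where it was at the start of the episode above 0.03 m or angle between any of cup, block, tin's own z axis and vertical above 0.5 rad).
It also fails if it takes over 61 s, if anything falls off the work surface, if the arm or the gripper's body presses on something with over 40 N, if the wrist force passes 120 N, or if a joint passes its speed limit or range.

ROBOT

A 6-joint arm with a two-finger parallel gripper is mounted at the origin on the work surface. World frame = base frame: x ahead of the robot, y to its left, z up, the work surface at z = 0. Lengths are in m, angles in rad, forces in N, time in s.
With the tool pointing down it reaches from about 0.35 to 0.975 m from the base axis. Payload 4.9 kg.
Tool frame: the origin (TCP) lies on the mounting face of the last link; the fingertips stand 173 mm ahead of it and the grasp point (between the pads) lies 155 mm ahead of it; x points along the fingers, z is the direction in which the jaws open and shut, and the axes are right-handed (so a half turn about x gives the same grasp; the last joint's range is limited). The gripper opens to 85 mm and grips with 20 to 120 N. Pads are 22 mm wide; open, the fingers measure 114 mm over their backs; the gripper's body (76 mm by 85 mm) begins 54 mm behind the grasp point. The pads swing forward as they close: fully open they stand 13 mm farther back than shut.
Start: joints at [1.162, 0.053, 1.613, -0, 1.476, -0.119], TCP at [0.179, 0.599, 0.405] pointing down, gripper open.
Joint ranges: [-3.01, 3.01], [-1.01, 2.22], [0.06, 2.58], [-1.02, 4.17], [0.09, 2.62], [-3.14, 3.14]. Speed limits (rad/s): [2.57, 2.57, 3.14, 3.14, 3.14, 3.14].

INTERFACE

Orientations are given as a rotation vector (axis times angle).
In Python, from station import get_obs, get_image, get_calibration, finish_job, look_for, masks_of, tip_of gives the robot as it stands.
- The arm moves only by the tool carry_out, never from a script. Its argument "increments" is a list of rows, each a list of 3 entries, a list of its own where there are three numbers: the turn, a rotation vector about the world's x, y, z in units of 0.1 rad (1.0 is 0.1 rad), then the shift along the world's x, y, z in units of 20 mm (1.0 is 20 mm), then the opening, from 0 (shut) to 1 (fully open). A call has 1 to 8 rows; each row shifts and turns the pose as measured when the row begins; what a row does not reach is not made up. A row lasts 1/10 s, in which the tool goes at most 50 mm and 8.59 degrees, less where a joint would pass 70% of its speed; a pose out of reach is approached as far as the arm can. A call with a number of a shift or a turn outside -1 to 1 is refused whole. A call with a gripper value outside its range is refused whole. The fingers move at their own pace and stop on an object; "squeeze" is the grip in N (left out, the last holds). Time passes only in rows, so rows that do not move let the fingers close. It gives the time, the measured TCP pose, the force and the opening at its end, in the units of the state.
- get_obs(): the state, without advancing time (a new reading comes with each control period).
- get_image(name): name is "scene" or "side" or "wrist"; returns (picture, depth): 400x640x3 uint8, blue, green, red; 400x640 float32, m along the optical axis (not along the pixel's ray), 0 where there is no reading.
- get_calibration(name): a dict with "fx", "fy", "cx", "cy" (pixels), "position" and "orientation" of the camera in the world. Camera axes: x right, y down, z forward; pixel columns grow to the right and rows downward; lengths in m; the calibration is good to about 2 mm. A picture is of the moment at which its call begins: read the wrist's pose just before it. get_calibration takes no time and is no camera call; for the wrist camera it gives the pose at the moment of the call.
- finish_job(): hands the job in, once; it reports no verdict.
Trained networks look in the newest picture that a camera, given by its name, has taken for a name from the list of things; names that differ only in an ending like _2 or _b are one class to them, and where a whole thing is asked for, a point or a joint stands for the part that bears it (a point fixed in the world has none). Each returns a list of dicts, best first, with "p" (0 to 1); they miss things now and then, are a little off and sometimes report something else, mostly with a low value. They report only what shows in the picture. A call takes as long as a camera call.
- look_for(camera, query): "centre" ([column, row] in pixels, amid what is visible of it).
- masks_of(camera, query): "region" (400x640 bool, what is visible of it) and "centre" ([column, row] in pixels, amid what is visible of it).
- tip_of(camera, query): "centre" ([column, row] in pixels: a listed point, or the origin of a listed thing).
The state is a dict: "t": time; "q": joint angles; "dq": joint speeds; "effort": joint torques, N m; "tool_pos": TCP position; "tool_rot": TCP orientation; "contact_force": force on the tool from outside, world axes, zero at the start; "wrist_torque": the same for the moment, N m; "opening": finger opening in m.
Only numpy, scipy, OpenCV 4.12 (cv2) and the standard library are available. Lean on these libraries where they do the work, as an engineer would, in place of code of your own. Each camera call takes 0.05 s, during which the arm holds its last target.

## Working session

There is one attempt and no reset: what is moved stays moved. The work goes in short steps, Python scripts to look and compute and a tool call to move; the robot and the scene stay as the last step left them, time stands still between calls to the robot, and variables do not carry over. Pictures are saved under pics/ and viewed, and the job is handed in when it is done.

Besides the shell and the picture viewer there is one more tool, called after "Request:" as name(argument=value, ...), one argument or row to a line, values as JSON. carry_out: Moves the arm, as the interface text tells. Shifts and turns lie within -1 to 1; 1 stands for 20 mm of shift or 0.1 rad of turn. Its arguments: {"type":"object","properties":{"increments":{"type":"array","items":{"type":"array"}},"squeeze":{"type":"number"}},"required":["increments"]}

```bash
mkdir -p pics; ls
cat > h.py <<'E'
import numpy as np, cv2
from scipy.spatial.transform import Rotation as R
from station import *
def cal(n):
    c=get_calibration(n); o=np.array(c["orientation"],float)
    M=o if o.shape==(3,3) else (R.from_rotvec(o).as_matrix() if o.size==3 else R.from_quat(o).as_matrix())
    return c,M,np.array(c["position"])
def proj(n,P):
    c,M,p=cal(n); q=(np.atleast_2d(P)-p)@M
    return np.c_[c["fx"]*q[:,0]/q[:,2]+c["cx"],c["fy"]*q[:,1]/q[:,2]+c["cy"]]
def cloud(n,d):
    c,M,p=cal(n); v,u=np.mgrid[:d.shape[0],:d.shape[1]]
    q=np.stack([(u-c["cx"])/c["fx"]*d,(v-c["cy"])/c["fy"]*d,d],-1)
    return q@M.T+p
def ray(n,uv):
    c,M,p=cal(n); return p, M@np.array([(uv[0]-c["cx"])/c["fx"],(uv[1]-c["cy"])/c["fy"],1])
E
python3 - <<'E'
from h import *
print(get_calibration("scene"));print(get_calibration("side")); print(get_obs())
for n in ("scene","side","wrist"):
    im,d=get_image(n); cv2.imwrite(f"pics/{n}0.png",im); np.save(f"{n}0.npy",d)
    if n=="wrist": continue
    for k in ("pump","handle","switch_pivot","bat_head","exhaust","cap","tray","cup","block","tin"):
        try: print(n,k,[(np.round(r["centre"]),round(r["p"],2)) for r in tip_of(n,k)[:2]])
        except Exception as e: print(k,e)
print(get_obs()["t"])
E
```

```text
pics
{'fx': 495.13623546116634, 'fy': 495.13623546116634, 'cx': 320.56535402899027, 'cy': 205.6155837945568, 'position': array([1.7214295 , 0.03700516, 1.00247945]), 'orientation': array([-1.60804618, -1.69910929,  0.89745771])}
{'fx': 497.2017157226388, 'fy': 497.2017157226388, 'cx': 317.9536999049801, 'cy': 201.15207713979143, 'position': array([0.48576048, 0.87116356, 1.13652065]), 'orientation': array([-0.14376987,  2.89274903, -1.12648384])}
{'t': 0.0, 'q': array([ 1.16200374e+00,  5.33532605e-02,  1.61430069e+00,  4.53164032e-05,
        1.47600362e+00, -1.19019843e-01]), 'dq': array([ 0.00038969,  0.0005478 , -0.00037829, -0.00014772,  0.00076705,
        0.00076143]), 'effort': array([-1.05010939e-03, -3.93689525e+01, -3.70175421e+01, -1.67753615e-04,
        7.08385240e-03, -1.28829726e-05]), 'tool_pos': array([0.17848248, 0.5986907 , 0.40346089]), 'tool_rot': array([-0.99421835,  1.3343225 ,  0.99257338]), 'contact_force': array([0.27073897, 0.33097726, 0.15582131]), 'wrist_torque': array([ 0.00699036,  0.0003589 , -0.03685504]), 'opening': 0.08554131990477744}
scene pump [
[... 332 characters left out ...]
3)]
scene tray [(array([450., 252.]), 0.9)]
scene cup []
scene block [(array([289., 230.]), 0.68)]
scene tin [(array([208., 250.]), 0.76), (array([289., 229.]), 0.33)]
side pump [(array([312., 210.]), 0.61)]
side handle [(array([312., 120.]), 0.66), (array([366., 206.]), 0.52)]
side switch_pivot [(array([310., 152.]), 0.48)]
side bat_head [(array([323., 142.]), 0.46)]
side exhaust [(array([302., 204.]), 0.97)]
side cap [(array([300., 209.]), 0.86), (array([321., 141.]), 0.53)]
side tray [(array([328., 364.]), 0.8)]
side cup [(array([366., 246.]), 0.9), (array([317., 120.]), 0.6)]
side block [(array([367., 206.]), 0.56)]
side tin [(array([340., 153.]), 0.69), (array([301., 200.]), 0.67)]
1.15
```

View pics/scene0.png

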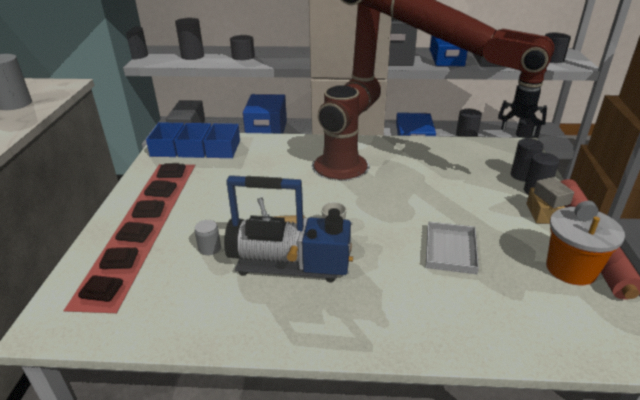

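View pics/side0.png

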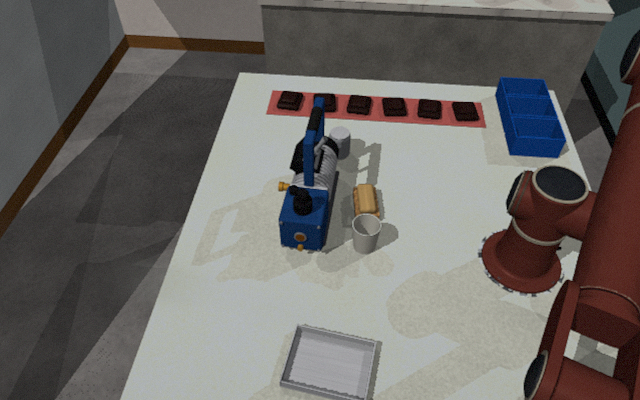

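View pics/wrist0.png

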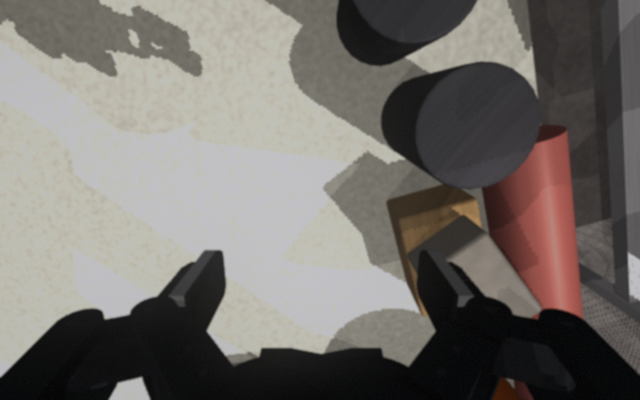

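Run:
```python
from h import *
for n in ("scene","side"):
    d=np.load(n+"0.npy"); C=cloud(n,d); ok=d>0
    im=cv2.imread(f"pics/{n}0.png").astype(int)
    X,Y,Z=C[...,0],C[...,1],C[...,2]
    reg=ok&(X>0.3)&(X<1.0)&(Y>-0.6)&(Y<0.35)
    print(n,"table z",np.median(Z[ok&(abs(Z)<.03)&(X>.3)&(X<1.1)]))
    m=reg&(Z>.27)&(Z<.33)
    P=C[m]; print("handle n",len(P),"zmax",np.percentile(P[:,2],[50,95,99]))
    T=P[P[:,2]>np.percentile(P[:,2],95)-.012]
    print(" min/max",np.percentile(T,[1,99],axis=0).round(4).tolist())
    c=T[:,:2].mean(0); u,s,vt=np.linalg.svd(T[:,:2]-c); print(" mean",c.round(4),"dir",vt[0].round(4))
    a=(T[:,:2]-c)@vt[0]; print(" ext",np.percentile(a,[.5,99.5]))
    # per-thing heights
    m=reg&(Z>.012)
    k,l,st,ce=cv2.connectedComponentsWithStats(m.astype(np.uint8))
    for i in range(1,k):
        if st[i,4]>150:
            Q=C[l==i]; print(i,st[i].tolist(),np.percentile(Q,[1,50,99],axis=0).round(3).tolist())
```

```text
scene table z -0.0004992107193166895
handle n 876 zmax [0.29764779 0.30593865 0.30731319]
 min/max [[0.5877, -0.2921, 0.2943], [0.6231, -0.0962, 0.3075]]
 mean [ 0.6083 -0.1932] dir [0.0547 0.9985]
 ext [-0.10159443  0.09798115]
1 [224, 175, 129, 105, 8766] [[0.411, -0.308, 0.021], [0.647, -0.136, 0.131], [0.682, 0.039, 0.305]]
2 [195, 220, 26, 33, 695] [[0.513, -0.43, 0.014], [0.563, -0.392, 0.07], [0.578, -0.364, 0.093]]
3 [426, 222, 29, 47, 257] [[0.403, 0.269, 0.012], [0.598, 0.307, 0.023], [0.612, 0.348, 0.03]]
side table z 4.354880881352052e-05
handle n 627 zmax [0.30113452 0.30706937 0.30840963]
 min/max [[0.584, -0.286, 0.2957], [0.6182, -0.0897, 0.3088]]
 mean [ 0.6005 -0.1803] dir [0.0638 0.998 ]
 ext [-0.10942084  0.09153818]
1 [278, 97, 72, 155, 6329] [[0.513, -0.405, 0.022], [0.594, -0.09, 0.143], [0.677, 0.049, 0.306]]
6 [352, 184, 29, 70, 1624] [[0.403, -0.208, 0.015], [0.441, -0.042, 0.051], [0.478, 0.031, 0.097]]
7 [287, 324, 89, 37, 463] [[0.404, 0.275, 0.012], [0.512, 0.292, 0.024], [0.606, 0.346, 0.032]]
```

Run:
```python
import cv2
a=cv2.imread("pics/scene0.png")[165:290,190:370]; cv2.imwrite("pics/s_c.png",cv2.resize(a,None,fx=4.4,fy=4.4,interpolation=2))
a=cv2.imread("pics/side0.png")[85:260,250:400]; cv2.imwrite("pics/d_c.png",cv2.resize(a,None,fx=3.4,fy=3.4,interpolation=2))
```

```text
(no output)
```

View pics/s_c.png

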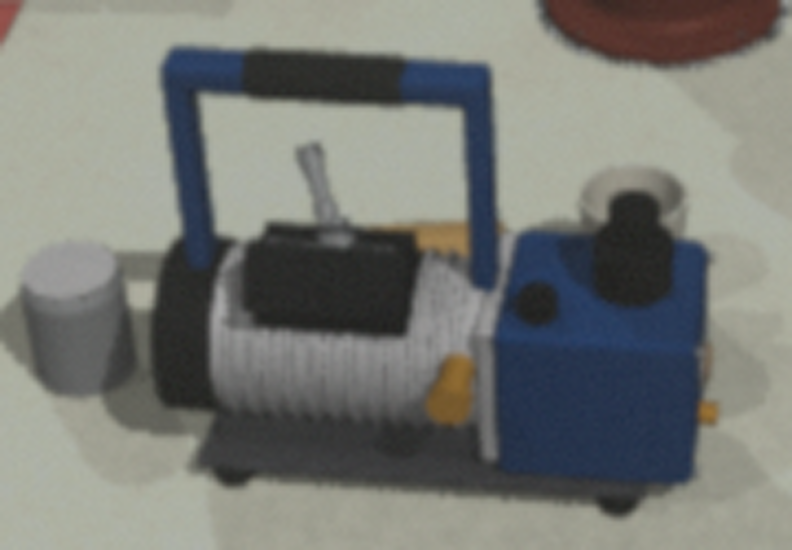

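View pics/d_c.png

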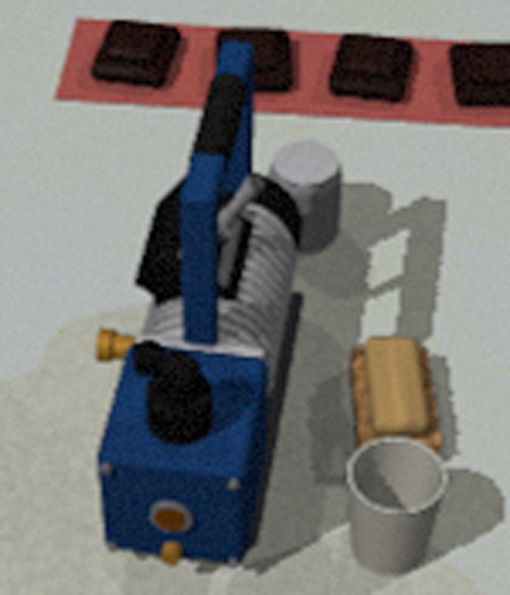

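```bash
cat > fit.py <<'E'
from h import *
from scipy.optimize import least_squares
def box(p,c,h):
    q=abs(p-c)-h; return np.linalg.norm(np.maximum(q,0),axis=1)+np.minimum(q.max(1),0)
def cyl(p,c,r,z0,z1):
    a=np.linalg.norm(p[:,:2]-c,axis=1)-r; b=abs(p[:,2]-(z0+z1)/2)-(z1-z0)/2
    q=np.c_[a,b]; return np.linalg.norm(np.maximum(q,0),axis=1)+np.minimum(q.max(1),0)
def pumpsdf(p):
    L=[box(p,np.array([0,-65,291])/1e3,np.array([14,108,16])/1e3),
       box(p,np.array([0,-159,215])/1e3,np.array([14,8,75])/1e3),
       box(p,np.array([0,29,215])/1e3,np.array([14,8,75])/1e3),
       box(p,np.array([0,105,85])/1e3,np.array([59,65,60])/1e3),
       cyl(p,np.array([0,.125]),.026,.151,.187),cyl(p,np.array([0,.125]),.016,.187,.215)]
    return np.min(L,0)
def toP(P,x):
    c,s=np.cos(x[2]),np.sin(x[2]); q=P-np.array([x[0],x[1],0]); return np.c_[c*q[:,0]+s*q[:,1],-s*q[:,0]+c*q[:,1],q[:,2]]
if __name__=="__main__":
    Ps=[]
    for n in ("scene","side"):
        d=np.load(n+"0.npy"); C=cloud(n,d)
        ok=d>0
        for ax in (0,1): # drop depth edges
            g=abs(np.gradient(d,axis=ax)); ok&=g<.012
        P=C[ok]; x=np.array([.59,-.12,-.06])
        q=toP(P,x); P=P[(abs(pumpsdf(q))<.02)&(((q[:,2]>.175)&(q[:,2]<.32))|((q[:,1]>.045)&(q[:,2]>.04)))]
        Ps.append(P)
        for Q in [P]+([np.vstack(Ps)] if len(Ps)>1 else []):
            f=lambda x:pumpsdf(toP(Q,x))
            r=least_squares(f,x,loss="soft_l1",f_scale=.003); print(n,len(Q),r.x.round(4),np.median(abs(r.fun)))
            r4=least_squares(lambda y:pumpsdf(toP(Q-np.array([0,0,y[3]]),y)),np.r_[x,0],loss="soft_l1",f_scale=.003); print("   z free",r4.x.round(4))
        q=toP(P,r.x)
        m=(q[:,2]>.19)&(np.hypot(q[:,0],q[:,1]-.125)<.03); g=P[m]
        top=g[:,2]>.208
        r2=least_squares(lambda c:np.hypot(*(g[~top][:,:2]-c).T)-.016,g[:,:2].mean(0)); print("  cap axis",r2.x.round(4),"top mean",g[top].mean(0).round(4),"ztop",np.median(g[top][:,2]))
    # tray
    for n in ("scene","side"):
        d=np.load(n+"0.npy"); C=cloud(n,d); X,Y,Z=C[...,0],C[...,1],C[...,2]
        m=(d>0)&(X>.35)&(X<.68)&(Y>.2)&(Y<.5)&(Z>.02)&(Z<.034)
        T=C[m][:,:2].astype(np.float32); print(n,"tray rim",len(T),cv2.minAreaRect(T),T.min(0),T.max(0))
E
python3 fit.py
```

```text
scene 3080 [ 0.6049 -0.1303 -0.0618] 0.001664097045553578
   z free [ 0.6049 -0.13   -0.0616 -0.0016]
  cap axis [ 0.613  -0.0064] top mean [ 0.617  -0.0049  0.2101] ztop 0.2097476609351171
side 3061 [ 0.608  -0.1266 -0.0538] 0.0016270729722970417
   z free [ 0.6074 -0.1265 -0.0546 -0.0014]
side 6141 [ 0.6052 -0.1267 -0.0614] 0.0017381981459797004
   z free [ 0.6052 -0.1267 -0.0612 -0.0015]
  cap axis [ 0.6127 -0.002 ] top mean [0.6119 0.0029 0.2105] ztop 0.20998779000419138
scene tray rim 363 ((0.5119592547416687, 0.35668471455574036), (0.15073280036449432, 0.2083495557308197), 81.80451202392578) [0.40299034 0.26851982] [0.62271696 0.44368047]
side tray rim 659 ((0.5103510618209839, 0.3601725101470947), (0.15308743715286255, 0.20066773891448975), 81.93195343017578) [0.4017603  0.27301317] [0.61783236 0.44464016]
```

```bash
cat >> h.py <<'E'
PX=np.array([.606,-.128,-.061])
def p2w(P,px=None):
    px=PX if px is None else px
    return np.atleast_2d(P)@R.from_euler("z",px[2]).as_matrix().T+np.array([px[0],px[1],0])
NRM=np.array([-np.sin(.63),0,np.cos(.63)]); PIV=np.array([.010,-.065,.165])
def batdir(s): a=s-.35; return np.cos(a)*NRM+np.sin(a)*np.array([0,1,0])
def show(n,name,box=None,f=1):
    im,d=get_image(n); a=im if box is None else im[box[1]:box[3],box[0]:box[2]]
    cv2.imwrite("pics/"+name,cv2.resize(a,None,fx=f,fy=f,interpolation=2)); return im,d
def st():
    o=get_obs(); M=R.from_rotvec(o["tool_rot"]).as_matrix()
    print("t",round(o["t"],2),"pos",o["tool_pos"].round(4),"grasp",(o["tool_pos"]+.155*M[:,0]).round(4),"open",round(o["opening"],4),"F",o["contact_force"].round(1))
    print(" ax x",M[:,0].round(3),"y",M[:,1].round(3),"z",M[:,2].round(3),"q",o["q"].round(3)); return o,M
E
python3 - <<'E'
from h import *
o,M=st(); c,W,p=cal("wrist"); print("cam in tool",(p-o["tool_pos"])@M, (W.T@M).round(2))
for n,b,f in (("scene",(190,165,370,290),4.4),("side",(250,85,400,260),3.4)):
    im=cv2.imread(f"pics/{n}0.png"); a=cv2.resize(im[b[1]:b[3],b[0]:b[2]],None,fx=f,fy=f,interpolation=2)
    def pt(P,col):
        for u in proj(n,p2w(P)): cv2.circle(a,tuple(int(v) for v in (u-np.array(b[:2])+.5)*f),3,col,-1)
    pt(np.array([PIV+t*batdir(0) for t in (.034,.046,.058,.072)]),(0,0,255))
    pt([[0,.125,.215],[0,.125,.187]],(0,255,255))
    pt([[sx*.014,y,.307] for sx in (-1,1) for y in (-.167,.037)],(0,255,0))
    pt([[sx*.059,y,.145] for sx in (-1,1) for y in (.04,.17)],(255,0,255))
    cv2.imwrite(f"pics/{n}_ov.png",a)
E
```

```text
t 1.15 pos [0.1786 0.5989 0.4047] grasp [0.1786 0.5989 0.2497] open 0.0852 F [-0.1  0.5  0.1]
 ax x [-0. -0. -1.] y [-0.958  0.286 -0.   ] z [ 0.286  0.958 -0.   ] q [ 1.162  0.053  1.613 -0.     1.476 -0.119]
cam in tool [0.03040917 0.07177966 0.00088264] [[-0.   -0.    1.  ]
 [-0.28 -0.96 -0.  ]
 [ 0.96 -0.28 -0.  ]]
```

View pics/scene_ov.png

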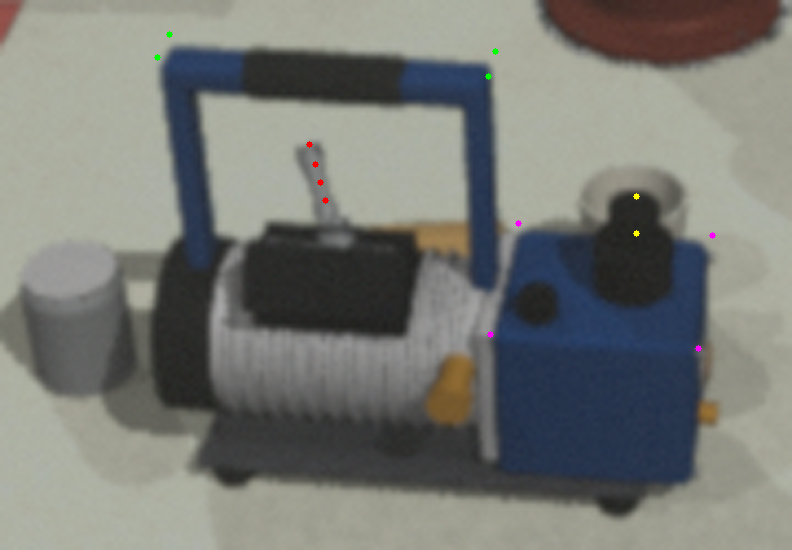

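View pics/side_ov.png

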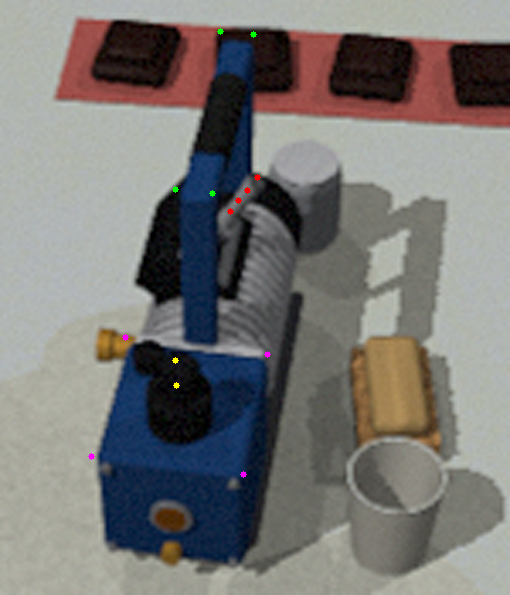

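Run:
```python
from h import *
from fit import *
for n,b,f in (("scene",(190,165,370,290),4.4),("side",(250,85,400,260),3.4)):
    im=cv2.imread(f"pics/{n}0.png"); d=np.load(n+"0.npy"); C=cloud(n,d)
    q=toP(C.reshape(-1,3),PX).reshape(C.shape)
    hm=(q[...,2]>.2)&(d>0)&(abs(q[...,0])<.05)
    o=im.copy(); o[hm]=o[hm]//2+np.array([0,0,127],np.uint8)
    g=np.hypot(np.gradient(d,axis=0),np.gradient(d,axis=1))>.015
    o[g]=o[g]//2+np.array([0,127,0],np.uint8)
    cv2.imwrite(f"pics/{n}_dm.png",cv2.resize(o[b[1]:b[3],b[0]:b[2]],None,fx=f,fy=f,interpolation=0))
```

```text
(no output)
```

View pics/scene_dm.png

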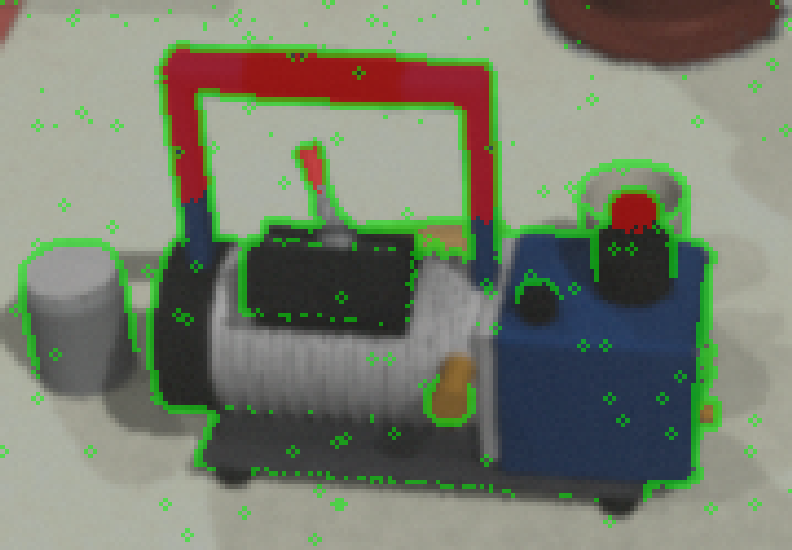

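View pics/side_dm.png

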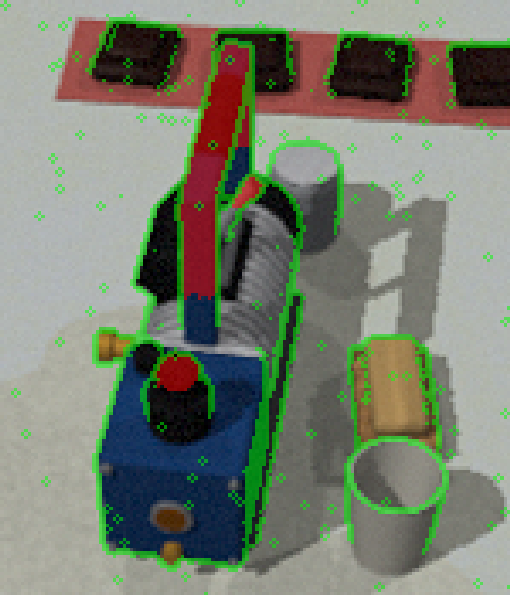

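Request:
carry_out(
  increments=[
    [[0,0,0.1],[0.68,-0.94,0.07],1],
    [[0,0,0.1],[0.68,-0.94,0.07],1],
    [[0,0,0.1],[0.68,-0.94,0.07],1],
    [[0,0,0.1],[0.68,-0.94,0.07],1],
    [[0,0,0.1],[0.68,-0.94,0.07],1],
    [[0,0,0.1],[0.68,-0.94,0.07],1],
    [[0,0,0.1],[0.68,-0.94,0.07],1],
    [[0,0,0.1],[0.68,-0.94,0.07],1],
  ],
  squeeze=40,
)

```text
t: 1.95
tool_pos: [0.2888, 0.4445, 0.4161]
tool_rot: [-1.059, 1.297, 1.06]
contact_force: [0.4, 0.5, 0.3]
opening: 0.0855
```

Request:
carry_out(
  increments=[
    [[0,0,0.1],[0.68,-0.94,0.07],1],
    [[0,0,0.1],[0.68,-0.94,0.07],1],
    [[0,0,0.1],[0.68,-0.94,0.07],1],
    [[0,0,0.1],[0.68,-0.94,0.07],1],
    [[0,0,0.1],[0.68,-0.94,0.07],1],
    [[0,0,0.1],[0.68,-0.94,0.07],1],
    [[0,0,0.1],[0.68,-0.94,0.07],1],
    [[0,0,0.1],[0.68,-0.94,0.07],1],
  ],
)

```text
t: 2.75
tool_pos: [0.401, 0.2871, 0.429]
tool_rot: [-1.122, 1.259, 1.122]
contact_force: [0.8, 0.1, -0.4]
opening: 0.0854
```

Request:
carry_out(
  increments=[
    [[0,0,0.04],[0.66,-0.91,0.06],1],
    [[0,0,0.04],[0.66,-0.91,0.06],1],
    [[0,0,0.04],[0.66,-0.91,0.06],1],
    [[0,0,0.04],[0.66,-0.91,0.06],1],
    [[0,0,0.04],[0.66,-0.91,0.06],1],
    [[0,0,0.04],[0.66,-0.91,0.06],1],
    [[0,0,0.04],[0.66,-0.91,0.06],1],
    [[0,0,0.04],[0.66,-0.91,0.06],1],
  ],
)

```text
t: 3.55
tool_pos: [0.5101, 0.1345, 0.4403]
tool_rot: [-1.147, 1.241, 1.145]
contact_force: [0.2, -0.0, -0.5]
opening: 0.0854
```

Request:
carry_out(
  increments=[
    [[0,0,0.04],[0.66,-0.91,0.06],1],
    [[0,0,0.04],[0.66,-0.91,0.06],1],
    [[0,0,0.04],[0.66,-0.91,0.06],1],
    [[0,0,0.04],[0.66,-0.91,0.06],1],
    [[0,0,0.04],[0.66,-0.91,0.06],1],
    [[0,0,0.04],[0.66,-0.91,0.06],1],
    [[0,0,0.04],[0.66,-0.91,0.06],1],
    [[0,0,0],[0,0,0],1],
  ],
)

```text
t: 4.35
tool_pos: [0.6067, -0.0008, 0.4496]
tool_rot: [-1.167, 1.228, 1.163]
contact_force: [-0.0, 0.8, -1.2]
opening: 0.0854
```

Run:
```python
from h import *
o,M=st(); im,d=get_image("wrist"); C=cloud("wrist",d)
print([(r["centre"],round(r["p"],2)) for r in look_for("wrist","cap")])
m=masks_of("wrist","cap")
if m:
    r=m[0]["region"]; k=cv2.findContours(r.astype(np.uint8),0,1)[0]; cv2.drawContours(im,k,-1,(0,0,255),1); print(m[0]["p"],r.sum())
    P=C[r&(d>0)]; T=P[(P[:,2]>.2)&(P[:,2]<.225)]
    print("top",len(T),T.mean(0).round(4),np.percentile(T,[1,50,99],axis=0).round(4).tolist(),"circ",cv2.minEnclosingCircle(T[:,:2].astype(np.float32)))
    S=P[(P[:,2]>.175)&(P[:,2]<.195)]; print("skirt",cv2.minEnclosingCircle(S[:,:2].astype(np.float32)),np.median(S[:,2]))
for P in p2w([[0,.125,.215],[0,.125,.187]]):
    u=proj("wrist",P)[0]; cv2.circle(im,tuple(int(x) for x in u),4,(0,255,255),-1)
cv2.imwrite("pics/w1.png",im)
```

```text
t 4.35 pos [ 0.6067 -0.0008  0.4496] grasp [ 6.078e-01 -2.000e-04  2.946e-01] open 0.0854 F [-0.   0.8 -1.2]
 ax x [ 0.007  0.004 -1.   ] y [-0.998  0.058 -0.007] z [0.058 0.998 0.004] q [-0.125 -0.015  1.607  0.004  1.543 -1.638]
[([312.4, 201.3], 0.74), ([597.6, 79.3], 0.26)]
0.86 3955
top 1830 [ 0.6076 -0.0016  0.2104] [[0.5933, -0.0172, 0.2013], [0.6073, -0.0016, 0.2111], [0.6243, 0.0139, 0.2127]] circ ((0.609784722328186, -0.0016509846318513155), 0.017350630834698677)
skirt ((0.6094380021095276, -0.0016337210545316339), 0.025994721800088882) 0.1833272319561515
```

View pics/w1.png

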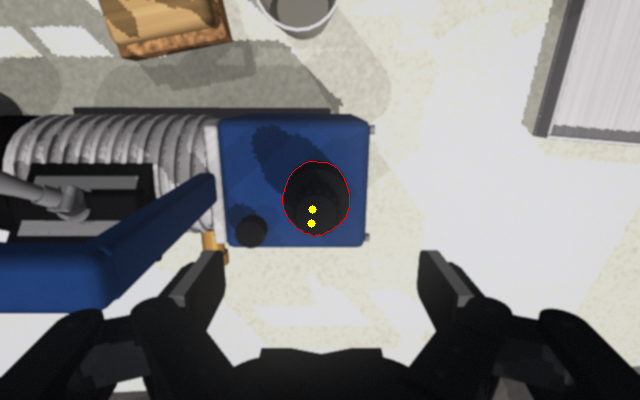

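Request:
carry_out(
  increments=[
    [[0,0,0],[0.05,-0.05,-0.9],1],
    [[0,0,0],[0,0,-0.9],1],
    [[0,0,0],[0,0,-0.9],1],
    [[0,0,0],[0,0,-0.9],1],
    [[0,0,0],[0,0,-0.8],0.7],
    [[0,0,0],[0,0,-0.3],0.7],
    [[0,0,0],[0,0,0],0.7],
  ],
)

```text
t: 5.2
tool_pos: [0.6033, 0.0038, 0.3509]
tool_rot: [-1.178, 1.229, 1.167]
contact_force: [-0.9, -1.0, 5.9]
opening: 0.0598
```

Run:
```python
from h import *
o,M=st(); show("wrist","w2.png"); show("scene","s2.png",(230,100,430,260),4)
```

```text
t 5.2 pos [0.6033 0.0038 0.3509] grasp [0.6044 0.0034 0.1959] open 0.0598 F [-0.9 -1.   5.9]
 ax x [ 0.007 -0.003 -1.   ] y [-0.999  0.049 -0.007] z [ 0.049  0.999 -0.002] q [-0.117  0.039  1.719 -0.002  1.377 -1.638]
```

View pics/w2.png

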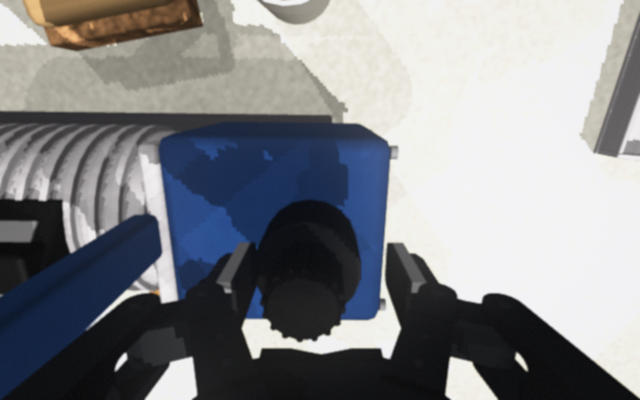

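View pics/s2.png

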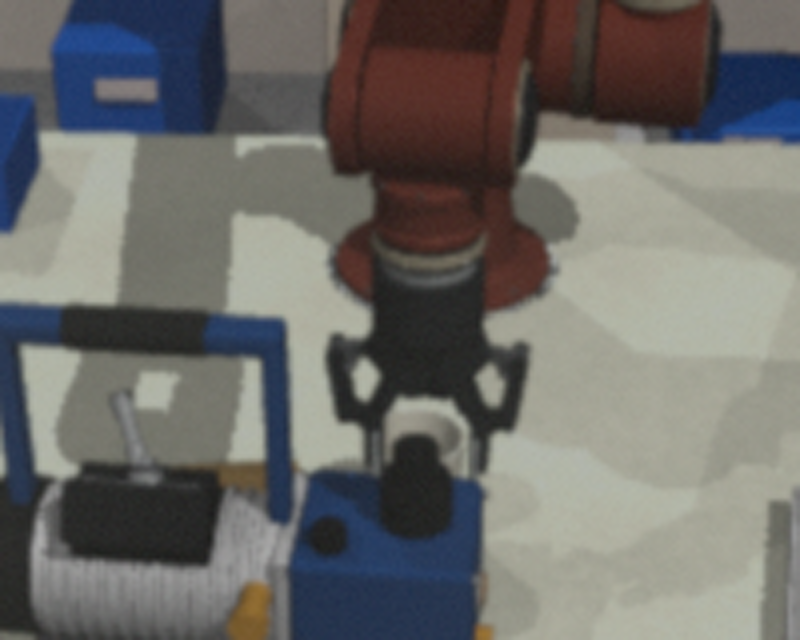

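Request:
carry_out(
  increments=[
    [[0,0,0],[0.1,-0.15,0.35],0.7],
    [[0,0,0],[0.1,-0.1,0.05],0.7],
    [[0,0,0],[0,0,0],0.7],
  ],
)

```text
t: 5.6
tool_pos: [0.6075, -0.0008, 0.3593]
tool_rot: [-1.178, 1.227, 1.167]
contact_force: [0.1, -0.3, 0.8]
opening: 0.06
```

Run:
```python
from h import *
o,M=st()
```

```text
t 5.6 pos [ 0.6075 -0.0008  0.3593] grasp [ 0.6087 -0.001   0.2043] open 0.06 F [ 0.1 -0.3  0.8]
 ax x [ 0.008 -0.001 -1.   ] y [-0.999  0.048 -0.008] z [ 0.048  0.999 -0.001] q [-0.124  0.041  1.702 -0.     1.391 -1.646]
```

Well placed; close, then lift a little and check.

Request:
carry_out(
  increments=[
    [[0,0,0],[0,0,0],0],
    [[0,0,0],[0,0,0],0],
    [[0,0,0],[0,0,0],0],
    [[0,0,0],[0,0,0],0],
    [[0,0,0],[0,0,0],0],
    [[0,0,0],[0,0,0.3],0],
    [[0,0,0],[0,0,0.6],0],
    [[0,0,0],[0,0,0.8],0],
  ],
  squeeze=40,
)

```text
t: 6.4
tool_pos: [0.6067, -0.0012, 0.3912]
tool_rot: [-1.176, 1.233, 1.171]
contact_force: [0.7, 0.1, -0.4]
opening: 0.0307
```

Run:
```python
from h import *
o,M=st(); show("wrist","w3.png"); show("scene","s3.png",(230,100,430,260),4)
```

```text
t 6.4 pos [ 0.6067 -0.0012  0.3912] grasp [ 0.6068 -0.0016  0.2362] open 0.0307 F [ 0.7  0.1 -0.4]
 ax x [ 0.001 -0.003 -1.   ] y [-0.999  0.048 -0.001] z [ 0.048  0.999 -0.003] q [-0.124  0.018  1.671 -0.003  1.451 -1.646]
```

View pics/s3.png

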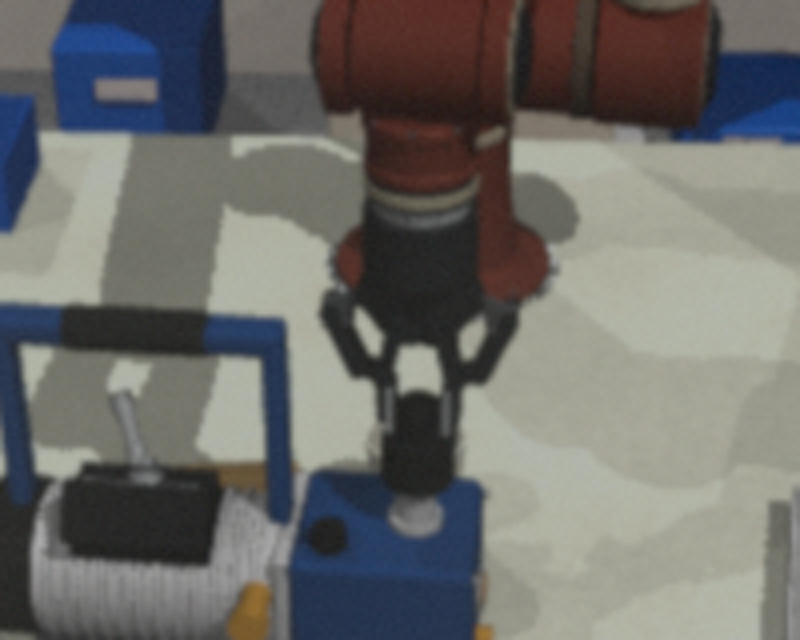

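Request:
carry_out(
  increments=[
    [[0,0,0],[0,0,1],0],
    [[0,0,0],[0,0.3,0.6],0],
    [[0,0,0],[-0.25,0.95,0],0],
    [[0,0,0],[-0.25,0.95,0],0],
    [[0,0,0],[-0.25,0.95,0],0],
    [[0,0,0],[-0.25,0.95,0],0],
    [[0,0,0],[-0.25,0.95,0],0],
    [[0,0,0],[-0.25,0.95,0],0],
  ],
)

```text
t: 7.3
tool_pos: [0.5764, 0.1233, 0.4323]
tool_rot: [-1.179, 1.224, 1.16]
contact_force: [1.0, -0.5, -0.3]
opening: 0.0304
```

Request:
carry_out(
  increments=[
    [[0,0,0],[-0.25,0.95,-0.2],0],
    [[0,0,0],[-0.25,0.95,-0.4],0],
    [[0,0,0],[-0.25,0.95,-0.4],0],
    [[0,0,0],[-0.25,0.95,-0.4],0],
    [[0,0,0],[-0.25,0.95,-0.4],0],
    [[0,0,0],[-0.25,0.95,-0.4],0],
    [[0,0,0],[-0.25,0.95,-0.4],0],
    [[0,0,0],[-0.25,0.95,-0.4],0],
  ],
)

```text
t: 8.1
tool_pos: [0.5328, 0.2853, 0.3741]
tool_rot: [-1.18, 1.216, 1.16]
contact_force: [0.5, 0.5, -1.4]
opening: 0.0302
```

Request:
carry_out(
  increments=[
    [[0,0,0],[-0.27,0.9,-0.7],0],
    [[0,0,0],[-0.27,0.9,-0.7],0],
    [[0,0,0],[-0.27,0.9,-0.9],0],
    [[0,0,0],[-0.27,0.9,-0.9],0],
    [[0,0,0],[0,0,-0.9],0],
    [[0,0,0],[0,0,-0.9],0],
    [[0,0,0],[0,0,-0.9],0],
    [[0,0,0],[0,0,-0.9],0],
  ],
)

```text
t: 8.9
tool_pos: [0.5072, 0.3672, 0.2375]
tool_rot: [-1.182, 1.205, 1.165]
contact_force: [0.5, -0.2, -0.9]
opening: 0.0302
```

Run:
```python
from h import *
o,M=st(); show("side","d4.png",(240,250,420,400),4); show("scene","s4.png",(370,140,530,290),4)
```

```text
t 8.9 pos [0.5072 0.3672 0.2375] grasp [0.5109 0.3686 0.0825] open 0.0302 F [ 0.5 -0.2 -0.9]
 ax x [ 0.024  0.009 -1.   ] y [-0.999  0.043 -0.024] z [0.043 0.999 0.01 ] q [ 0.509  0.204  1.741 -0.004  1.171 -1.018]
```

View pics/s4.png

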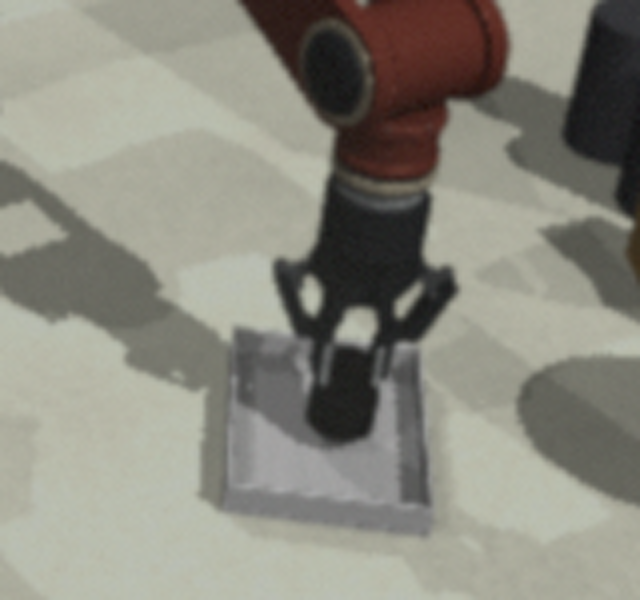

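View pics/d4.png

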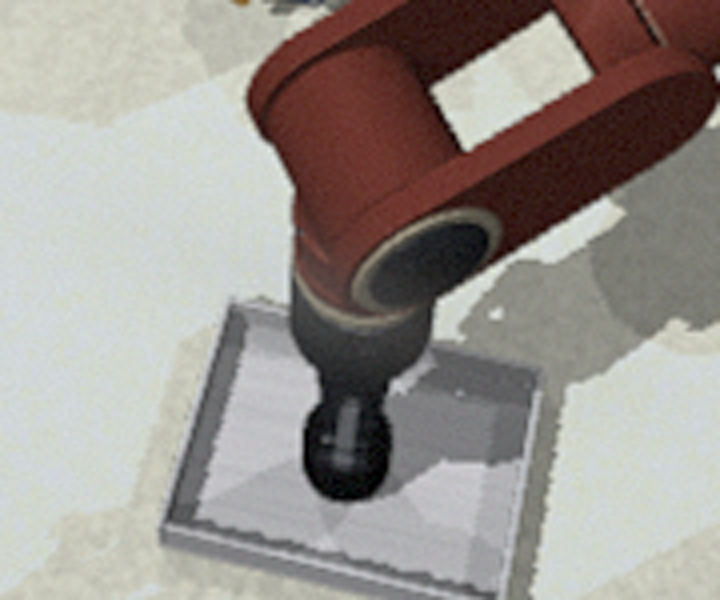

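Request:
carry_out(
  increments=[
    [[-0.1,0.24,0],[0.1,-0.4,-0.5],0],
    [[0,0,0],[0,0,-0.3],0],
    [[0,0,0],[0,0,-0.2],0],
    [[0,0,0],[0,0,-0.1],0],
  ],
)

```text
t: 9.4
tool_pos: [0.5096, 0.3587, 0.2169]
tool_rot: [-1.178, 1.235, 1.179]
contact_force: [-7.2, -3.6, 16.0]
opening: 0.0306
```

Run:
```python
from h import *
st()
```

```text
t 9.4 pos [0.5096 0.3587 0.2169] grasp [0.5089 0.3582 0.0619] open 0.0306 F [-7.2 -3.6 16. ]
 ax x [-0.005 -0.003 -1.   ] y [-0.999  0.043  0.005] z [ 0.043  0.999 -0.003] q [ 4.940e-01  2.310e-01  1.748e+00 -1.000e-03  1.168e+00 -1.033e+00]
```

Request:
carry_out(
  increments=[
    [[0,0,0],[0,0,0.1],0],
    [[0,0,0],[0,0,0],0.7],
    [[0,0,0],[0,0,0],0.7],
    [[0,0,0],[0,0,0],0.7],
    [[0,0,0],[0,0,0.4],0.7],
    [[0,0,0],[0,0,1],0.7],
    [[0,0,0],[0,0,1],0.7],
    [[0,0,0],[0,0,1],0.7],
  ],
)

```text
t: 10.2
tool_pos: [0.5092, 0.3582, 0.2881]
tool_rot: [-1.177, 1.239, 1.18]
contact_force: [0.7, -1.0, 0.3]
opening: 0.0597
```

Run:
```python
from h import *
o,M=st(); show("wrist","w5.png"); show("scene","s5.png",(370,140,530,290),4)
```

```text
t 10.2 pos [0.5092 0.3582 0.2881] grasp [0.508  0.3575 0.1331] open 0.0597 F [ 0.7 -1.   0.3]
 ax x [-0.008 -0.005 -1.   ] y [-0.999  0.044  0.008] z [ 0.044  0.999 -0.005] q [ 4.940e-01  1.460e-01  1.714e+00 -1.000e-03  1.291e+00 -1.033e+00]
```

View pics/s5.png

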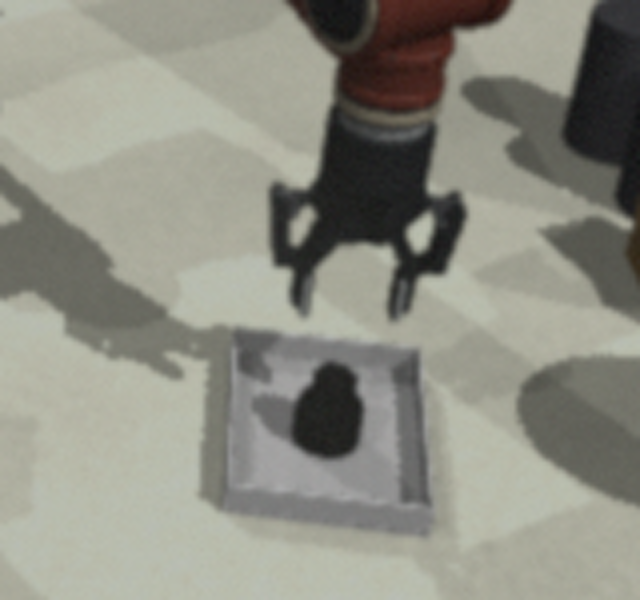

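View pics/w5.png

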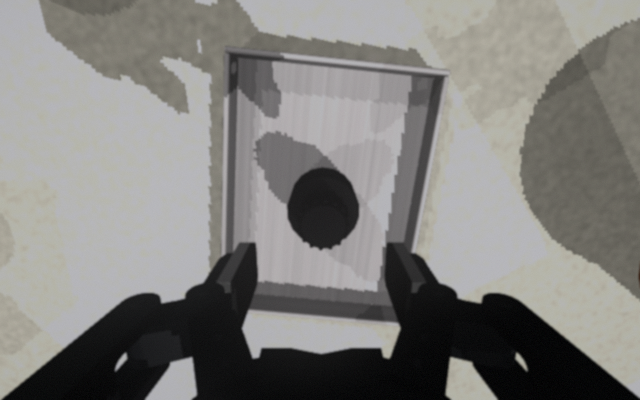

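Request:
carry_out(
  increments=[
    [[0,0,0],[0,-0.3,1],0.7],
    [[0,0,0],[-0.1,-0.95,0.8],0.7],
    [[0,0,0],[-0.1,-0.95,0.6],0.7],
    [[0,0,0],[-0.1,-0.95,0.6],0.7],
    [[0,0,0],[-0.1,-0.95,0.6],0.7],
    [[0,0,0],[-0.1,-0.95,0.4],0.7],
    [[0,0,0],[-0.1,-0.95,0.2],0.7],
    [[0,0,0],[-0.1,-0.95,0],0.7],
  ],
)

```text
t: 11.1
tool_pos: [0.494, 0.2163, 0.3717]
tool_rot: [-1.179, 1.236, 1.183]
contact_force: [-0.0, 0.6, -0.2]
opening: 0.0601
```

Request:
carry_out(
  increments=[
    [[0,0,0],[-0.2,-0.95,0],0.7],
    [[0,0,0],[-0.2,-0.95,0],0.7],
    [[0,0,0],[-0.2,-0.95,0],0.7],
    [[0,0,0],[-0.2,-0.95,0],0.7],
    [[0,0,0],[-0.2,-0.95,0],0.7],
    [[0,0,0],[-0.2,-0.95,0],0.7],
    [[0,0,0],[-0.2,-0.95,0],0.7],
    [[0,0,0],[-0.2,-0.95,0],0.7],
  ],
)

```text
t: 11.9
tool_pos: [0.4589, 0.0581, 0.3637]
tool_rot: [-1.177, 1.243, 1.189]
contact_force: [-0.2, 0.0, -0.5]
opening: 0.0597
```

Request:
carry_out(
  increments=[
    [[0,0,0],[-0.2,-0.95,0],0.7],
    [[0,0,0],[-0.2,-0.95,0],0.7],
    [[0,0,0],[-0.2,-0.95,0],0.7],
    [[0,0,0],[-0.2,-0.95,0],0.7],
    [[0,0,0],[-0.2,-0.95,0],0.7],
    [[0,0,0],[-0.2,-0.95,0],0.7],
    [[0,0,0],[-0.2,-0.95,0],0.7],
    [[0,0,0],[-0.2,-0.8,0],0.7],
  ],
)

```text
t: 12.7
tool_pos: [0.4232, -0.0968, 0.3557]
tool_rot: [-1.171, 1.248, 1.196]
contact_force: [0.2, -0.3, 0.1]
opening: 0.0598
```

```bash
cat >> h.py <<'E'
PX=np.array([.6014,-.1264,-.061])
def target(s,ext,L=.73,back=0.,px=None,dy=0.):
    """tool pose for bat angle s, grasp point at distance ext from the pivot along the bat"""
    Rz=R.from_euler("z",(PX if px is None else px)[2]).as_matrix()
    a=s-.35; n=np.array([-np.sin(L),0,np.cos(L)]); y=np.array([0,1.,0])
    d=np.cos(a)*n+np.sin(a)*y; zt=np.cos(a)*y-np.sin(a)*n; xt=-d; yt=np.cross(zt,xt)
    M=Rz@np.c_[xt,yt,zt]
    g=p2w(PIV+ext*batdir(s),px)[0]
    return g-(.155+back)*M[:,0],M,g
def goto(pos,M,nrows):
    o=get_obs(); Mc=R.from_rotvec(o["tool_rot"]).as_matrix()
    rv=R.from_matrix(M@Mc.T).as_rotvec(); dp=pos-o["tool_pos"]
    print("rv",rv.round(3),"dp",dp.round(4)," per row: turn",(rv/.1/nrows).round(2).tolist(),"shift",(dp/.02/nrows).round(2).tolist())
E
python3 - <<'E'
from h import *
st(); p,M,g=target(0,.058,back=.08); print(p,g,M.round(3)); goto(p,M,11)
E
```

```text
t 12.7 pos [ 0.4232 -0.0968  0.3557] grasp [ 0.4195 -0.0972  0.2008] open 0.0598 F [ 0.2 -0.3  0.1]
 ax x [-0.024 -0.003 -1.   ] y [-0.999  0.039  0.024] z [ 0.039  0.999 -0.004] q [-0.394 -0.393  2.087 -0.012  1.468 -1.924]
[ 0.42231562 -0.28123967  0.37352344] [ 0.5741674  -0.209783    0.20902426] [[ 0.646 -0.744 -0.171]
 [ 0.304  0.045  0.952]
 [-0.7   -0.667  0.256]]
rv [ 0.302 -0.762  0.105] dp [-0.0009 -0.1845  0.0178]  per row: turn [0.27, -0.69, 0.1] shift [-0.0, -0.84, 0.08]
```

Request:
carry_out(
  increments=[
    [[0.27,-0.69,0.1],[0,-0.9,0.1],0.7],
    [[0.27,-0.69,0.1],[0,-0.9,0.1],0.7],
    [[0.27,-0.69,0.1],[0,-0.9,0.1],0.7],
    [[0.27,-0.69,0.1],[0,-0.9,0.1],0.7],
    [[0.27,-0.69,0.1],[0,-0.9,0.1],0.7],
    [[0.27,-0.69,0.1],[0,-0.9,0.1],0.7],
    [[0.27,-0.69,0.1],[0,-0.8,0.1],0.7],
    [[0.27,-0.69,0.1],[0,-0.8,0.1],0.7],
  ],
)

```text
t: 13.5
tool_pos: [0.4208, -0.2416, 0.3642]
tool_rot: [-1.28, 0.629, 0.939]
contact_force: [0.2, -0.2, 0.2]
opening: 0.0595
```

Run:
```python
from h import *
st(); p,M,g=target(0,.058,back=.08); goto(p,M,4)
```

```text
t 13.5 pos [ 0.4208 -0.2416  0.3642] grasp [ 0.4987 -0.2058  0.2351] open 0.0595 F [ 0.2 -0.2  0.2]
 ax x [ 0.503  0.231 -0.833] y [-0.858  0.018 -0.513] z [-0.103  0.973  0.208] q [-0.791 -0.335  2.06   0.58   1.251 -2.548]
rv [ 0.077 -0.195  0.023] dp [ 0.0015 -0.0396  0.0093]  per row: turn [0.19, -0.49, 0.06] shift [0.02, -0.49, 0.12]
```

Request:
carry_out(
  increments=[
    [[0.19,-0.49,0.06],[0,-0.5,0.13],0.7],
    [[0.19,-0.49,0.06],[0,-0.5,0.13],0.7],
    [[0.19,-0.49,0.06],[0,-0.5,0.13],0.7],
    [[0.19,-0.49,0.06],[0,-0.5,0.13],0.7],
    [[0,0,0],[0,0,0],0.7],
  ],
)

```text
t: 14.0
tool_pos: [0.4192, -0.2849, 0.3696]
tool_rot: [-1.287, 0.419, 0.831]
contact_force: [-1.1, -0.2, -0.2]
opening: 0.0599
```

Run:
```python
from h import *
st(); p,M,g=target(0,.058,back=.08); goto(p,M,1)
im,d=get_image("wrist"); C=cloud("wrist",d); np.save("w6.npy",C)
for k in ("bat_head","switch_pivot","handle"): print(k,[(r["centre"],round(r["p"],2)) for r in tip_of("wrist",k)[:2]])
for t in (.034,.046,.058,.072):
    u=proj("wrist",p2w(PIV+t*batdir(0)))[0]; print(t,u.round(1)); cv2.circle(im,tuple(int(x) for x in u),2,(0,0,255),-1)
cv2.imwrite("pics/w6.png",im)
```

```text
t 14.0 pos [ 0.4192 -0.2849  0.3696] grasp [ 0.5201 -0.2375  0.2619] open 0.0599 F [-1.1 -0.2 -0.2]
 ax x [ 0.65   0.306 -0.695] y [-0.741  0.053 -0.67 ] z [-0.168  0.951  0.261] q [-0.894 -0.274  2.028  0.819  1.274 -2.739]
rv [-0.006  0.004  0.004] dp [0.0031 0.0037 0.0039]  per row: turn [-0.06, 0.04, 0.04] shift [0.15, 0.18, 0.19]
bat_head [([323.7, 218.5], 0.66)]
switch_pivot [([324.4, 188.2], 0.75)]
handle [([378.1, 344.8], 0.7)]
0.034 [322. 203.]
0.046 [322.1 209.8]
0.058 [322.2 217.2]
0.072 [322.3 226.9]
```

View pics/w6.png

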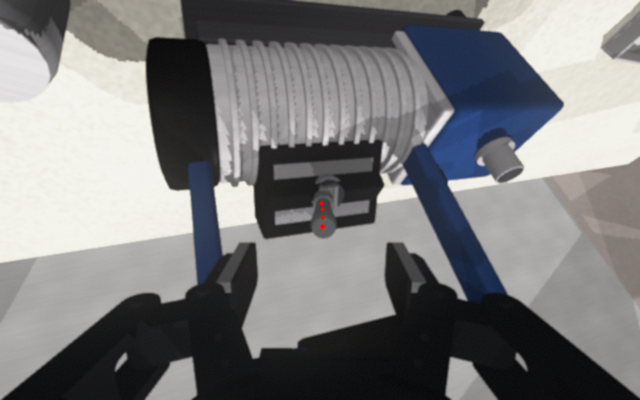

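Run:
```python
from h import *
C=np.load("w6.npy")
P=C[224:233,316:328].reshape(-1,3); 
Rz=R.from_euler("z",PX[2]).as_matrix()
q=(P-np.array([PX[0],PX[1],0]))@Rz-PIV
d=batdir(0); a=q@d; m=(a>.03)&(a<.09); print("along",np.percentile(a[m],[5,50,95]).round(4),m.sum())
Q=C[180:240,300:350].reshape(-1,3); q=(Q-np.array([PX[0],PX[1],0]))@Rz-PIV; a=q@d
h=np.cross(np.array([0,1,0]),NRM); t=np.cross(d,h)
for lo in np.arange(.03,.085,.006):
    m=(a>lo)&(a<lo+.006)&(np.linalg.norm(q-np.outer(a,d),axis=1)<.02)
    if m.sum()>3: print(round(lo,3),m.sum(),"lat h",np.percentile(q[m]@h,[5,50,95]).round(4),"lat throw",np.percentile(q[m]@t,[5,50,95]).round(4))
p,M,g=target(0,.058,back=.04); goto(p,M,3)
```

```text
along [0.0703 0.0712 0.0722] 108
0.03 131 lat h [-0.0064 -0.0041  0.0023] lat throw [-0.0076 -0.0012  0.006 ]
0.036 43 lat h [-0.005  -0.0043 -0.0017] lat throw [-0.0055 -0.0012  0.0039]
0.042 40 lat h [-0.0055 -0.0049 -0.0025] lat throw [-0.0055 -0.0009  0.003 ]
0.048 43 lat h [-0.0062 -0.0051 -0.0028] lat throw [-0.006  -0.0013  0.0041]
0.054 47 lat h [-0.0069 -0.006  -0.0027] lat throw [-0.007  -0.0014  0.0052]
0.06 68 lat h [-0.0078 -0.0067 -0.0025] lat throw [-0.0078 -0.0008  0.0059]
0.066 513 lat h [-0.007  -0.0012  0.0064] lat throw [-0.0076 -0.0007  0.0062]
0.072 20 lat h [-0.005   0.0005  0.0051] lat throw [-0.0038 -0.0012  0.0033]
rv [-0.006  0.004  0.002] dp [ 0.0286  0.0145 -0.0244]  per row: turn [-0.02, 0.01, 0.01] shift [0.48, 0.24, -0.41]
```

Request:
carry_out(
  increments=[
    [[-0.06,0.04,0.02],[0.48,0.25,-0.41],0.6],
    [[0,0,0],[0.48,0.25,-0.41],0.6],
    [[0,0,0],[0.48,0.25,-0.41],0.6],
    [[0,0,0],[0.4,0.2,-0.4],0.6],
    [[0,0,0],[0,0,0],0.6],
  ],
)

```text
t: 14.7
tool_pos: [0.4599, -0.2602, 0.3336]
tool_rot: [-1.294, 0.423, 0.842]
contact_force: [-0.5, -0.5, -0.4]
opening: 0.0512
```

Run:
```python
from h import *
st(); p,M,g=target(0,.058); print(g); goto(p,M,2)
show("wrist","w7.png"); show("side","d7.png",(220,60,420,210),4)
```

```text
t 14.7 pos [ 0.4599 -0.2602  0.3336] grasp [ 0.5595 -0.2128  0.2248] open 0.0512 F [-0.5 -0.5 -0.4]
 ax x [ 0.643  0.306 -0.702] y [-0.746  0.042 -0.665] z [-0.174  0.951  0.255] q [-0.794 -0.193  2.023  0.827  1.155 -2.732]
[ 0.5741674  -0.209783    0.20902426]
rv [ 0.001 -0.003 -0.004] dp [ 0.0141  0.0033 -0.0161]  per row: turn [0.0, -0.01, -0.02] shift [0.35, 0.08, -0.4]
```

View pics/w7.png

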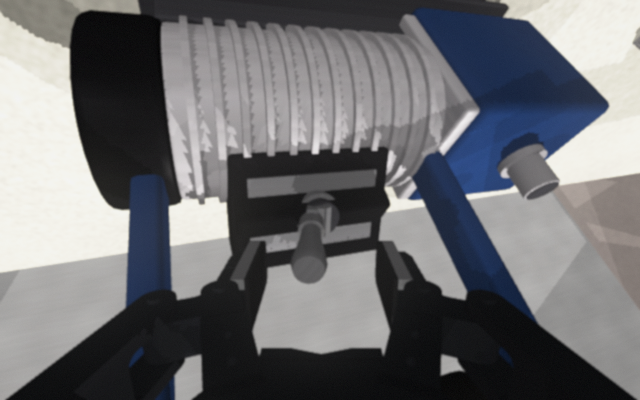

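View pics/d7.png

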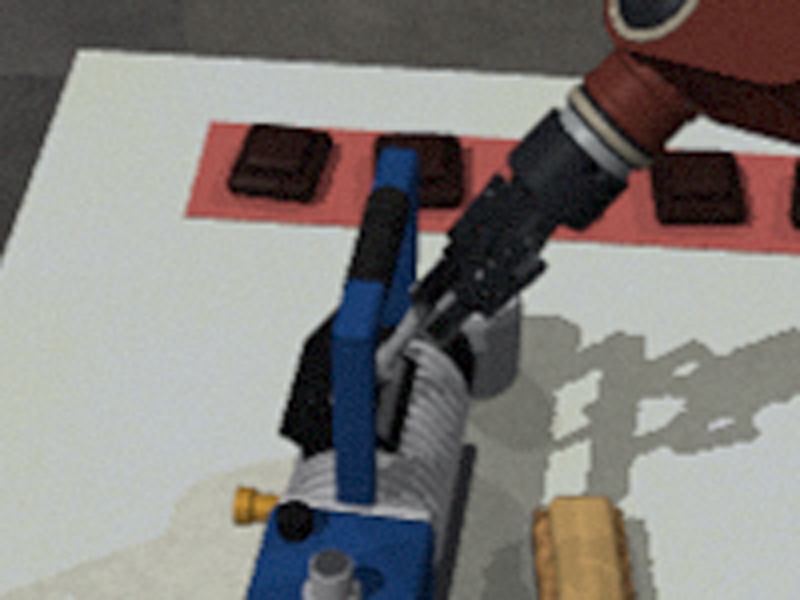

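Request:
carry_out(
  increments=[
    [[0,0,0],[0.35,0.08,-0.4],0.6],
    [[0,0,0],[0.35,0.08,-0.4],0.6],
    [[0,0,0],[0,0,0],0.6],
  ],
)

```text
t: 15.1
tool_pos: [0.4745, -0.2581, 0.3188]
tool_rot: [-1.297, 0.423, 0.838]
contact_force: [-1.0, -0.4, -1.1]
opening: 0.0513
```

Run:
```python
from h import *
st(); p,M,g=target(0,.058); print(g); goto(p,M,1)
```

```text
t 15.1 pos [ 0.4745 -0.2581  0.3188] grasp [ 0.5746 -0.2113  0.2101] open 0.0513 F [-1.  -0.4 -1.1]
 ax x [ 0.646  0.302 -0.701] y [-0.744  0.042 -0.667] z [-0.172  0.952  0.252] q [-0.77  -0.149  2.011  0.839  1.111 -2.743]
[ 0.5741674  -0.209783    0.20902426]
rv [ 0.004  0.    -0.001] dp [-0.0005  0.0012 -0.0012]  per row: turn [0.04, 0.0, -0.01] shift [-0.02, 0.06, -0.06]
```

Request:
carry_out(
  increments=[
    [[0,0,0],[0,0.05,-0.05],0],
    [[0,0,0],[0,0,0],0],
    [[0,0,0],[0,0,0],0],
    [[0,0,0],[0,0,0],0],
    [[0,0,0],[0,0,0],0],
  ],
  squeeze=60,
)

```text
t: 15.6
tool_pos: [0.4744, -0.258, 0.3174]
tool_rot: [-1.298, 0.426, 0.836]
contact_force: [2.4, -0.3, -2.6]
opening: 0.0148
```

Run:
```python
from h import *
st(); p,M,g=target(0,.058); goto(p,M,1)
p,M,g=target(0,.058+.0085); goto(p,M,1)
show("wrist","w8.png")
```

```text
t 15.6 pos [ 0.4744 -0.258   0.3174] grasp [ 0.5746 -0.2115  0.2087] open 0.0148 F [ 2.4 -0.3 -2.6]
 ax x [ 0.647  0.3   -0.702] y [-0.744  0.043 -0.667] z [-0.17   0.953  0.25 ] q [-0.769 -0.149  2.013  0.839  1.107 -2.743]
rv [0.005 0.    0.001] dp [-0.0004  0.001   0.0001]  per row: turn [0.05, 0.0, 0.01] shift [-0.02, 0.05, 0.0]
rv [0.005 0.    0.001] dp [-0.0052 -0.0016  0.0065]  per row: turn [0.05, 0.0, 0.01] shift [-0.26, -0.08, 0.33]
```

View pics/w8.png

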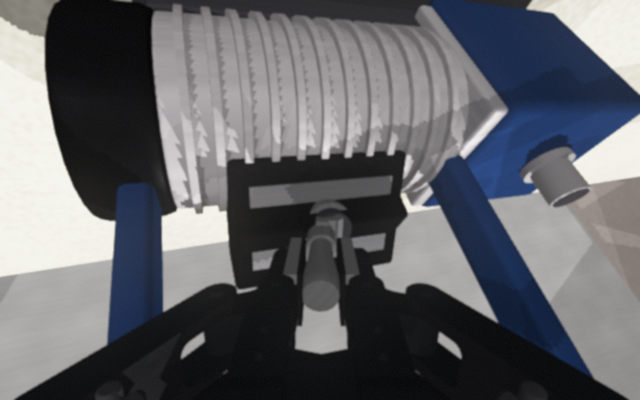

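Request:
carry_out(
  increments=[
    [[0,0,0],[-0.08,-0.05,0.11],0],
    [[0,0,0],[-0.08,-0.05,0.11],0],
    [[0,0,0],[-0.08,-0.05,0.11],0],
  ],
  squeeze=80,
)

```text
t: 15.95
tool_pos: [0.4697, -0.2603, 0.3229]
tool_rot: [-1.296, 0.425, 0.835]
contact_force: [8.2, 0.2, -6.4]
opening: 0.014
```

Run:
```python
from h import *
o,M=st(); print("moved along bat",(o["tool_pos"]-np.array([.4744,-.2580,.3174]))@(p2w(batdir(0))-p2w(0*NRM))[0])
show("wrist","w9.png",(160,160,480,360),2.4)
```

```text
t 15.95 pos [ 0.4697 -0.2603  0.3229] grasp [ 0.5699 -0.2137  0.2142] open 0.014 F [ 8.2  0.2 -6.4]
 ax x [ 0.647  0.3   -0.701] y [-0.744  0.044 -0.667] z [-0.169  0.953  0.252] q [-0.78  -0.162  2.014  0.836  1.122 -2.74 ]
moved along bat 0.007586866780365067
```

View pics/w9.png

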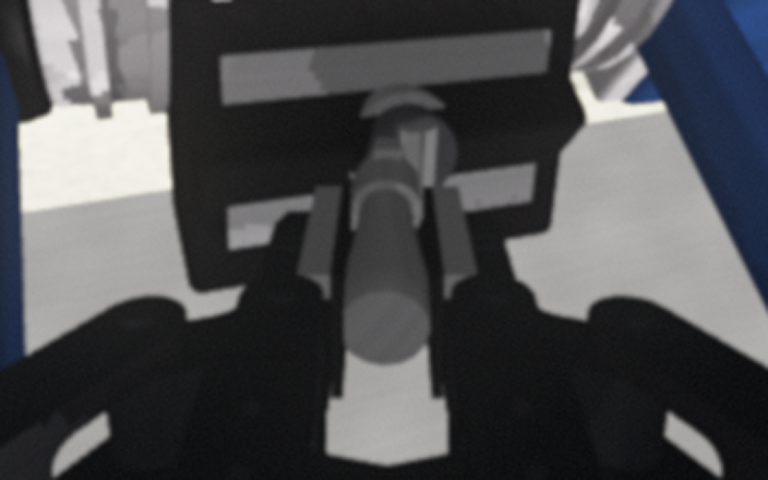

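```bash
cat >> h.py <<'E'
def throw(ds,n,ext=None,s0=None):
    """rows for rigid rotation of the tool about the hinge by ds, in n rows; optional radial correction ext (m, total)"""
    o=get_obs(); Rz=R.from_euler("z",PX[2]).as_matrix()
    ax=Rz@np.cross(NRM,[0,1,0]); pv=p2w(PIV)[0]
    M=R.from_rotvec(o["tool_rot"]).as_matrix(); g=o["tool_pos"]+.155*M[:,0]
    v=g-pv; v=v-ax*(v@ax); n0=Rz@NRM; y0=Rz@np.array([0,1,0.])
    print("s now",round(.35+np.arctan2(v@y0,v@n0),3),"radius",np.linalg.norm(v).round(4),"hinge off",((g-pv)@ax).round(4), "tool s",round(.35+np.arctan2(-M[:,0]@y0,-M[:,0]@n0),3))
    p=o["tool_pos"]; u=v/np.linalg.norm(v)
    for i in range(n):
        r=R.from_rotvec(ax*ds/n); pn=pv+r.apply(p-pv); u=r.apply(u)
        if ext: pn=pn+u*ext/n
        print("turn",(ax*ds/n/.1).round(2).tolist(),"shift",((pn-p)/.02).round(2).tolist()); p=pn
E
python3 - <<'E'
from h import *
throw(.70,10)
E
```

```text
s now -0.026 radius 0.0659 hinge off 0.0 tool s 0.002
turn [-0.56, 0.03, -0.41] shift [-0.1, 0.74, 0.2]
turn [-0.56, 0.03, -0.41] shift [-0.07, 0.75, 0.15]
turn [-0.56, 0.03, -0.41] shift [-0.04, 0.76, 0.11]
turn [-0.56, 0.03, -0.41] shift [-0.0, 0.77, 0.07]
turn [-0.56, 0.03, -0.41] shift [0.03, 0.77, 0.03]
turn [-0.56, 0.03, -0.41] shift [0.06, 0.77, -0.02]
turn [-0.56, 0.03, -0.41] shift [0.09, 0.76, -0.06]
turn [-0.56, 0.03, -0.41] shift [0.12, 0.75, -0.1]
turn [-0.56, 0.03, -0.41] shift [0.15, 0.74, -0.15]
turn [-0.56, 0.03, -0.41] shift [0.18, 0.72, -0.19]
```

Request:
carry_out(
  increments=[
    [[-0.56,0.03,-0.41],[-0.1,0.74,0.2],0],
    [[-0.56,0.03,-0.41],[-0.07,0.75,0.15],0],
    [[-0.56,0.03,-0.41],[-0.04,0.76,0.11],0],
  ],
)

```text
t: 16.3
tool_pos: [0.4655, -0.2155, 0.3311]
tool_rot: [-1.404, 0.592, 0.706]
contact_force: [8.9, 1.8, -3.3]
opening: 0.0142
```

Run:
```python
from h import *
st();throw(.50,7)
```

```text
t 16.3 pos [ 0.4655 -0.2155  0.3311] grasp [ 0.5688 -0.2013  0.2164] open 0.0142 F [ 8.9  1.8 -3.3]
 ax x [ 0.666  0.092 -0.74 ] y [-0.745  0.029 -0.667] z [-0.039  0.995  0.088] q [-0.682 -0.289  2.098  0.678  0.901 -2.573]
s now 0.168 radius 0.065 hinge off 0.0004 tool s 0.217
turn [-0.58, 0.04, -0.42] shift [-0.0, 0.78, 0.07]
turn [-0.58, 0.04, -0.42] shift [0.03, 0.78, 0.03]
turn [-0.58, 0.04, -0.42] shift [0.06, 0.78, -0.02]
turn [-0.58, 0.04, -0.42] shift [0.09, 0.77, -0.06]
turn [-0.58, 0.04, -0.42] shift [0.13, 0.76, -0.11]
turn [-0.58, 0.04, -0.42] shift [0.16, 0.75, -0.15]
turn [-0.58, 0.04, -0.42] shift [0.19, 0.73, -0.2]
```

Request:
carry_out(
  increments=[
    [[-0.58,0.04,-0.42],[-0.02,0.82,0.1],0],
    [[-0.58,0.04,-0.42],[0.01,0.81,0.05],0],
    [[-0.58,0.04,-0.42],[0.04,0.8,0.0],0],
  ],
)

```text
t: 16.6
tool_pos: [0.4659, -0.1655, 0.3334]
tool_rot: [-1.511, 0.764, 0.563]
contact_force: [26.4, -1.5, -21.4]
opening: 0.014
```

Run:
```python
from h import *
st();throw(.28,4)
show("wrist","w10.png",(160,160,480,360),2.4)
```

```text
t 16.6 pos [ 0.4659 -0.1655  0.3334] grasp [ 0.5677 -0.1858  0.2183] open 0.014 F [ 26.4  -1.5 -21.4]
 ax x [ 0.657 -0.131 -0.742] y [-0.748  0.01  -0.664] z [ 0.095  0.991 -0.092] q [-0.541 -0.381  2.163  0.363  0.688 -2.254]
s now 0.405 radius 0.0667 hinge off 0.0009 tool s 0.442
turn [-0.56, 0.03, -0.41] shift [0.1, 0.76, -0.07]
turn [-0.56, 0.03, -0.41] shift [0.13, 0.75, -0.12]
turn [-0.56, 0.03, -0.41] shift [0.16, 0.74, -0.16]
turn [-0.56, 0.03, -0.41] shift [0.19, 0.72, -0.2]
```

View pics/w10.png

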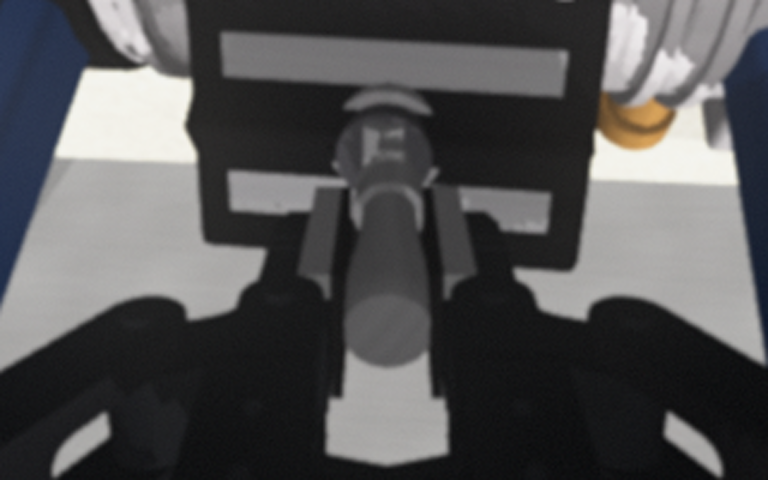

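Request:
carry_out(
  increments=[
    [[-0.56,0.03,-0.41],[0.12,0.78,-0.1],0],
    [[-0.56,0.03,-0.41],[0.14,0.77,-0.13],0],
    [[-0.56,0.03,-0.41],[0.16,0.76,-0.16],0],
  ],
)

```text
t: 16.95
tool_pos: [0.4746, -0.1168, 0.3248]
tool_rot: [-1.61, 0.927, 0.412]
contact_force: [19.2, -11.2, -21.1]
opening: 0.014
```

Run:
```python
from h import *
st();throw(.08,1)
```

```text
t 16.95 pos [ 0.4746 -0.1168  0.3248] grasp [ 0.5712 -0.1698  0.2158] open 0.014 F [ 19.2 -11.2 -21.1]
 ax x [ 0.623 -0.342 -0.703] y [-0.751 -0.011 -0.66 ] z [ 0.218  0.94  -0.264] q [-0.374 -0.39   2.192 -0.172  0.56  -1.714]
s now 0.654 radius 0.0662 hinge off 0.0004 tool s 0.66
turn [-0.65, 0.04, -0.47] shift [0.23, 0.82, -0.24]
```

Request:
carry_out(
  increments=[
    [[-0.32,0.02,-0.23],[0.12,0.42,-0.12],0],
    [[0,0,0],[0.06,-0.03,-0.08],0],
    [[0,0,0],[0.06,-0.04,-0.08],0],
    [[0,0,0],[0.06,-0.04,-0.08],0],
  ],
)

```text
t: 17.35
tool_pos: [0.4807, -0.111, 0.3176]
tool_rot: [-1.634, 0.963, 0.382]
contact_force: [5.6, -1.3, -3.2]
opening: 0.0141
```

Run:
```python
from h import *
st();throw(.08,1)
show("wrist","w11.png",(160,160,480,360),2.4)
```

```text
t 17.35 pos [ 0.4807 -0.111   0.3176] grasp [ 0.5754 -0.1708  0.2104] open 0.0141 F [ 5.6 -1.3 -3.2]
 ax x [ 0.611 -0.386 -0.691] y [-0.755 -0.02  -0.656] z [ 0.239  0.922 -0.303] q [-0.344 -0.362  2.187 -0.309  0.543 -1.584]
s now 0.677 radius 0.0594 hinge off 0.0001 tool s 0.707
turn [-0.65, 0.04, -0.47] shift [0.24, 0.78, -0.26]
```

View pics/w11.png

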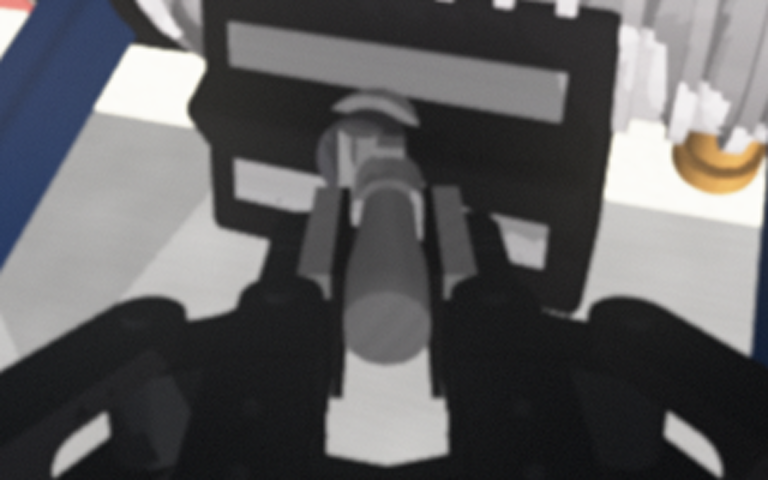

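Request:
carry_out(
  increments=[
    [[0,0,0],[0,0,0],0.5],
    [[0,0,0],[0,0,0],0.5],
    [[0,0,0],[0,0,0],0.5],
    [[0,0,0],[0,0,0],0.5],
    [[0,0,0],[-0.3,0.19,0.35],0.5],
    [[0,0,0],[-0.6,0.38,0.7],0.5],
    [[0,0,0],[-0.6,0.38,0.7],0.5],
    [[0,0,0],[-0.6,0.38,0.7],0.5],
  ],
)

```text
t: 18.2
tool_pos: [0.4362, -0.0836, 0.3674]
tool_rot: [-1.629, 0.969, 0.387]
contact_force: [-0.6, -0.4, -0.1]
opening: 0.0426
```

Request:
carry_out(
  increments=[
    [[0,0,0],[-0.6,0.38,0.7],0.5],
    [[0,0,0],[-0.6,0.3,0.7],0.5],
    [[0,0,0],[0,0,0],0.5],
  ],
)

```text
t: 18.5
tool_pos: [0.4096, -0.0682, 0.4007]
tool_rot: [-1.632, 0.963, 0.381]
contact_force: [0.0, -0.6, 0.4]
opening: 0.0427
```

Run:
```python
from h import *
st(); im,d=get_image("wrist"); C=cloud("wrist",d)
Rz=R.from_euler("z",PX[2]).as_matrix(); q=(C-np.array([PX[0],PX[1],0]))@Rz-PIV
h=np.cross([0,1,0],NRM); n=q@NRM; y=q[...,1]; hh=q@h
m=(d>0)&(n>.036)&(n<.09)&(abs(y)<.06)&(abs(hh)<.015)
print(m.sum(),"n max",np.percentile(n[m],[1,50,99]).round(4)); 
for a in (0,.62,.70):
    pass
e=np.sqrt(n**2+y**2); s=.35+np.arctan2(y,n)
print("s",np.percentile(s[m],[5,50,95]).round(3),"end radius",np.percentile(e[m],[90,95,99]).round(4))
for dd in (.058,.072):
    u=proj("wrist",p2w(PIV+dd*batdir(.7)))[0]; cv2.circle(im,tuple(int(x) for x in u),2,(0,0,255),-1)
cv2.imwrite("pics/w12.png",im)
show("scene","s12.png",(190,120,490,290),2.6)
im,d=get_image("side"); cv2.imwrite("pics/d12.png",im)
```

```text
t 18.5 pos [ 0.4096 -0.0682  0.4007] grasp [ 0.5044 -0.1279  0.2936] open 0.0427 F [ 0.  -0.6  0.4]
 ax x [ 0.611 -0.385 -0.691] y [-0.754 -0.018 -0.657] z [ 0.241  0.923 -0.301] q [-0.295 -0.694  2.258 -0.267  0.806 -1.626]
508 n max [0.0379 0.0644 0.0681]
s [0.584 0.685 0.789] end radius [0.0702 0.0705 0.0709]
```

View pics/w12.png

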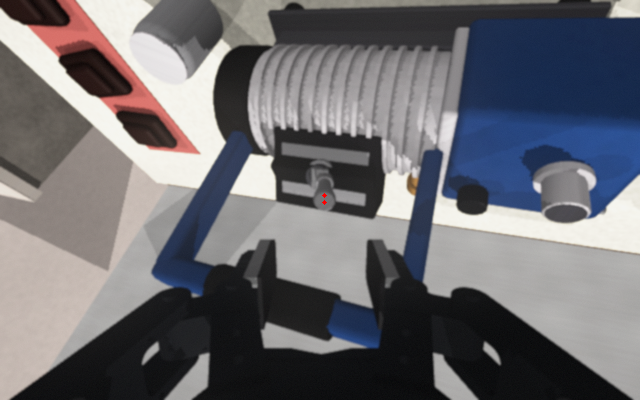

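View pics/s12.png

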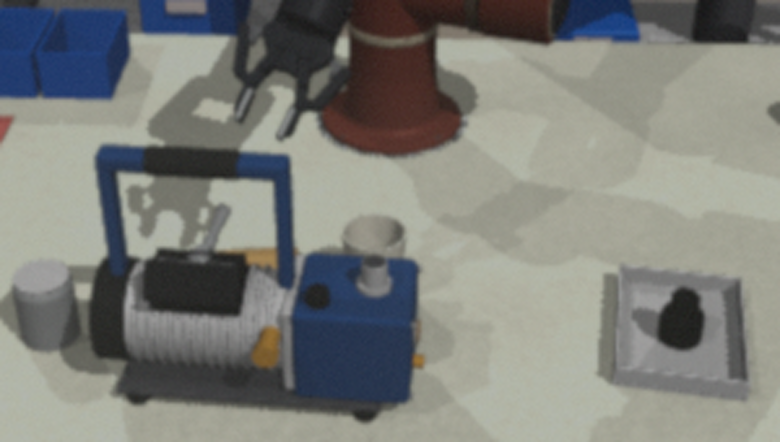

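View pics/d12.png

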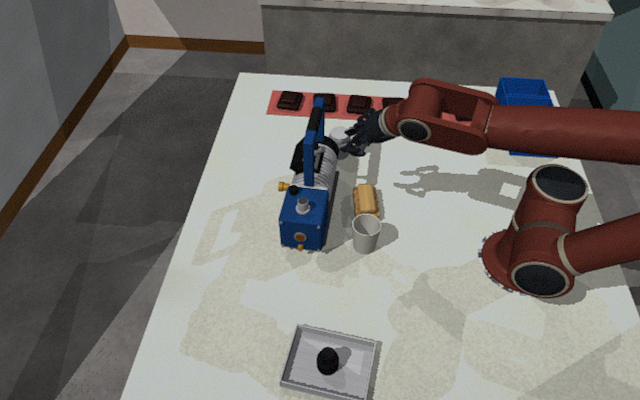

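Run:
```python
from h import *
print(finish_job())
```

```text
the job is handed in; nothing more can be done
None
```

The job is handed in, with the pump switched on and the cap in the tray. It took about 19 s of the 61 s allowed. `finish_job` gives no verdict, so what follows is from my own last checks.

- **Cap:** I lifted it straight off the exhaust and stood it near the middle of the tray. The scene and side pictures show it upright and let go. I judged upright and on the floor from the pictures, not by measuring the tilt.
- **Switch:** I gripped the bat with the gripper leaning about 42 degrees, drew it out about 8 mm, and swung it about its pivot to the exhaust side. I then eased it back in and let go. The last wrist depth picture puts it at about 0.685 rad (over 0.62 needed). Its end is 71 mm from the pivot (72 mm when locked), so it is in its lock.
- **Bystanders:** the cup, block and tin look where they stood at the start in the last pictures. I did not measure their shift in mm.
- **Robot:** the gripper is backed off well clear of everything, with contact force under 1 N.

**Two disagreements:**
- The first pump pose from the fixed cameras was 4–5 mm off in x, so I corrected it with the wrist camera before gripping.
- For a moment mid-throw the bat was pulled against its stop, and the wrist read about 34 N (limit 120 N). I reduced the pull for the rest of the throw.

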